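Hold a leaning post square with an assembly square

TASK

The wooden post on the grey base plate has a stiff pivot at its foot and leans to one side or the other (should it already stand upright, either side will do); it must be held upright so that its pivot bolt can be tightened. Pick up the blue assembly square, set it with its long leg on the plate on the side that the post leans towards, upright leg next to the post, and press it, centred on the post, into the corner between plate and post until the post stands upright, with the upright leg flat against the post and the long leg flat on the plate. Push the post only with the square, leave the other things on the bench where they are, and finish while still gripping the square and pressing it both down and against the post.

Things in the scene. Friction and masses are not known exactly. Their poses are not given: they have to be found in the camera images.
- square_grip (a point): Grip point of the blue L-shaped square (20 mm thick, 0.3 kg), which starts standing on its long leg (140 mm long, 30 high). Upright leg 30 wide, 110 high, at the long leg's end. Point: mid height (15 above the underside) and mid thickness of the long leg, 95 mm from the upright leg's outer face (the one for the post). x: along the long leg to its free end, y: across the thickness, z: up.
- stand: Grey base plate, 110 (x) x 260 (y) x 12 (z) mm, fixed to the bench, with a steel yoke for the post in its middle. Origin at bench level under the middle; z up, y along the plate's length, the way the post can lean. The yoke's cheeks flank the post at x = +-16.5 to 20.5 mm, to 58 mm over the bench, 34 mm wide in y; feet and bolts reach x = +-39 mm.
- post (a joint): Lean of the post in rad: 0 upright, positive leaning to the stand's +y, negative to its -y; starts anywhere from -0.3 to 0.3, stops at +-0.45. A stiff pivot (0.2 N m of friction): it stays where it is pushed. (Behind the stand on the left stand a 0.22 m high lamp box and its thick cable, and at the left a slide with a handwheel: keep the wrist clear of them.)
- post_pivot (a point): Pale wooden post, 30 (x) x 40 (y) mm, top 144 mm above the bench when upright. This point is on the pivot axis, 34 mm above the bench in the stand's middle; below it a half-round foot of radius 20 mm. z up along the post. Upright, its side faces lie at y = +-20 mm of the stand; the square cannot be pushed further there, as the pivot stops it.
- elm_block: Bystander: dark wooden block 48x89x31 mm at the back. Origin in the middle of its underside.
- film_can_0: Bystander: black plastic can, diameter 34, height 50 mm, at the back. Origin in the middle of its underside.
- film_can_1: Bystander: second black plastic can, diameter 34, height 50 mm, at the back. Origin in the middle of its underside.
- eraser: Bystander: blue and white eraser 20x45x12 mm, behind the work. Origin in the middle of its underside.
- masking_tape: Bystander: roll of pale yellow tape lying flat, diameter 100, height 25 mm, right behind the work. Origin in the middle of its underside.

How it is judged:
By the outcome, as a careful person would: the job done as asked, in the order asked, and still so for the second after the job is handed in, while the arm keeps its last pose, push and grip.
It also fails if it takes over 48 s, if anything falls off the work surface, if the arm or the gripper's body presses on something with over 40 N, if the wrist force passes 120 N, or if a joint passes its speed limit or range.

ROBOT

A 7-joint arm with a two-finger parallel gripper is mounted at the origin on a cart in front of the work surface, level with it; the furniture and walls round the work are solid. World frame = base frame: x ahead of the robot, y to its left, z up, the work surface at z = 0. Lengths are in m, angles in rad, forces in N, time in s.
With the tool pointing down it reaches from about 0.35 to 0.9 m from the base axis. Payload 8.1 kg.
Tool frame: the origin (TCP) lies at the very end of the fingers, on their centre line; the grasp point (between the pads) lies 19 mm behind it; y points along the fingers, x is the direction in which the jaws open and shut, and the axes are right-handed (so a half turn about y gives the same grasp; the last joint's range is limited). The gripper opens to 92 mm and grips with 3 to 60 N. Pads are 19 mm wide; open, the fingers measure 130 mm over their backs; the gripper's body (75 mm by 190 mm) begins 47 mm behind the grasp point.
Start: joints at [1.216, 0.434, 0.025, 1.573, -0.012, 1.134, -0.075], TCP at [0.156, -0.605, 0.227] pointing down, gripper open.
Joint ranges: [-2.62, 2.62], [-0.44, 2.09], [-1.27, 1.32], [0.08, 2.57], [-1.32, 4.46], [0.12, 2], [-2.74, 2.74]. Speed limits (rad/s): [2.22, 2.22, 3.01, 3.01, 3.14, 3.14, 3.14].

INTERFACE

Orientations are given as a rotation vector (axis times angle).
In Python, from cell import arm, imaging gives the robot as it stands. The module is installed in compiled form; this text tells all that it offers.
- The arm moves only by the tool send_rows, never from a script. Its argument "steps" is a list of rows, each a list of 5 numbers: the opening, from 0 (shut) to 1 (fully open), then the shift along the tool's x, y, z in cm, then the turn about the tool's y in rad. In form: [[jaw, x, y, z, roll], ...]. A call has 1 to 20 rows; each row is the pose to reach, as a shift and turn from the pose commanded when the call began, along the tool's axes at that moment; what a row does not reach only later rows make up. A row lasts 1/8 s, in which the tool goes at most 62.5 mm and 10.7 degrees, less where a joint would pass 70% of its speed; a pose out of reach is approached as far as the arm can. A call with a gripper value outside its range is refused whole. The fingers move at their own pace and stop on an object; "squeeze" is the grip in N (left out, the last holds). Time passes only in rows, so rows that repeat a pose let the fingers close. It gives the time, the measured TCP pose, the force and the opening at its end, in the units of the state.
- arm.observe(): the state, without advancing time (a new reading comes with each control period).
- imaging.get_image(name): name is "scene" or "top"; returns the picture (420x560x3 uint8, blue, green, red); there is no depth.
- imaging.camera_params(name): a dict with "camera_matrix" (3x3 intrinsics, pixels), "position" and "orientation" of the camera in the world. Camera axes: x right, y down, z forward; pixel columns grow to the right and rows downward; lengths in m; the calibration is good to about 2 mm. A picture is of the moment at which its call begins. camera_params takes no time and is no camera call.
- arm.sign_off(): hands the job in, once; it reports no verdict.
The state is a dict: "clock": time; "joints": joint angles; "dq": joint speeds; "joint_efforts": joint torques, N m; "position": TCP position; "ee_rot": TCP orientation; "force": force on the tool from outside, world axes, zero at the start; "ft_torque": the same for the moment, N m; "width": opening from 0.0 (shut) to 1.0 (fully open).
Only numpy, scipy, OpenCV 4.12 (cv2) and the standard library are available. Lean on these libraries where they do the work, as an engineer would, in place of code of your own. Each camera call takes 0.05 s, during which the arm holds its last target.

## Working session

There is one attempt and no reset: what is moved stays moved. The work goes in short steps, Python scripts to look and compute and a tool call to move; the robot and the scene stay as the last step left them, time stands still between calls to the robot, and variables do not carry over. Pictures are saved under pics/ and viewed, and the job is handed in when it is done.

Besides the shell and the picture viewer there is one more tool, called after "Request:" as name(argument=value, ...) on one line, values as JSON. send_rows: Moves the arm, as the interface text tells. Its arguments: {"type":"object","properties":{"steps":{"type":"array","items":{"type":"array","items":{"type":"number"}}},"squeeze":{"type":"number"}},"required":["steps"]}

```bash
mkdir -p pics; python3 - <<'E'
from cell import arm, imaging
import cv2
for n in("scene","top"):
    cv2.imwrite(f"pics/{n}0.png",imaging.get_image(n)); print(imaging.camera_params(n))
print(arm.observe())
E
```

```text
{'camera_matrix': array([[502.85818563,   0.        , 284.27345575],
       [  0.        , 502.85818563, 208.63804926],
       [  0.        ,   0.        ,   1.        ]]), 'position': array([ 0.24549313, -0.86578016,  0.81677115]), 'orientation': array([-2.2704175 ,  0.56428188, -0.24190641])}
{'camera_matrix': array([[495.9330629 ,   0.        , 277.98949585],
       [  0.        , 495.9330629 , 205.35127638],
       [  0.        ,   0.        ,   1.        ]]), 'position': array([ 0.47250073, -0.17732532,  1.02599934]), 'orientation': array([-2.12172677,  2.16399184, -0.17856405])}
{'clock': 0.1, 'joints': array([ 1.21642242,  0.43513981,  0.02496394,  1.57396932, -0.01158858,
        1.13401746, -0.07511454]), 'dq': array([-0.00089261, -0.00089431,  0.00023949, -0.00273778,  0.00010543,
       -0.00047385,  0.00022313]), 'joint_efforts': array([ 3.67366025e-03, -6.69133544e+01,  9.88326408e-01, -3.15149903e+01,
       -6.04683207e-02,  3.73188313e-02,  1.46481493e-04]), 'position': array([ 0.15554185, -0.60487555,  0.22604596]), 'ee_rot': array([-1.31704481,  1.02266637, -1.02070869]), 'force': array([-0.05051228, -0.37043615, -0.13677818]), 'ft_torque': array([-0.01082643,  0.02207723,  0.04097183]), 'width': 0.9967039651306719}
```

View pics/scene0.png

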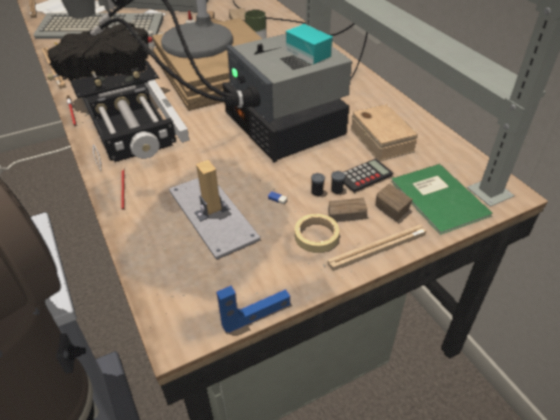

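View pics/top0.png

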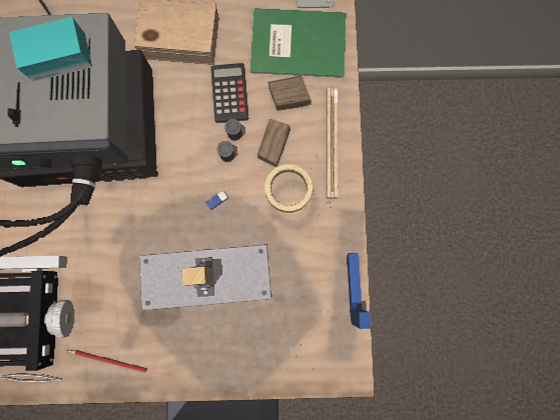

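```bash
cat > h.py <<'E'
import numpy as np,cv2
from cell import arm, imaging
from scipy.spatial.transform import Rotation as R
def cam(n):
    p=imaging.camera_params(n); return p['camera_matrix'],np.array(p['position']),R.from_rotvec(p['orientation']).as_matrix()
def ray(n,u,v,z):
    K,p,M=cam(n); d=M@np.linalg.inv(K)@np.array([u,v,1.]); return p+d*(z-p[2])/d[2]
def proj(n,X):
    K,p,M=cam(n); c=(np.atleast_2d(X)-p)@M; q=c@K.T; return q[:,:2]/q[:,2:]
def crop(n,img,x0,y0,w,h,s,name):
    c=cv2.resize(img[y0:y0+h,x0:x0+w],None,fx=s,fy=s,interpolation=cv2.INTER_CUBIC); cv2.imwrite(name,c)
E
python3 - <<'E'
from h import *
t=cv2.imread('pics/top0.png');s=cv2.imread('pics/scene0.png')
a=cv2.resize(t[235:325,130:280],None,fx=5,fy=5,interpolation=cv2.INTER_CUBIC);cv2.imwrite('pics/a.png',a)
a=cv2.resize(t[245:335,310:410],None,fx=6,fy=6,interpolation=cv2.INTER_CUBIC);cv2.imwrite('pics/b.png',a)
a=cv2.resize(s[150:260,160:270],None,fx=5,fy=5,interpolation=cv2.INTER_CUBIC);cv2.imwrite('pics/c.png',a)
a=cv2.resize(s[280:340,205:305],None,fx=7,fy=7,interpolation=cv2.INTER_CUBIC);cv2.imwrite('pics/d.png',a)
E
```

```text
(no output)
```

View pics/a.png

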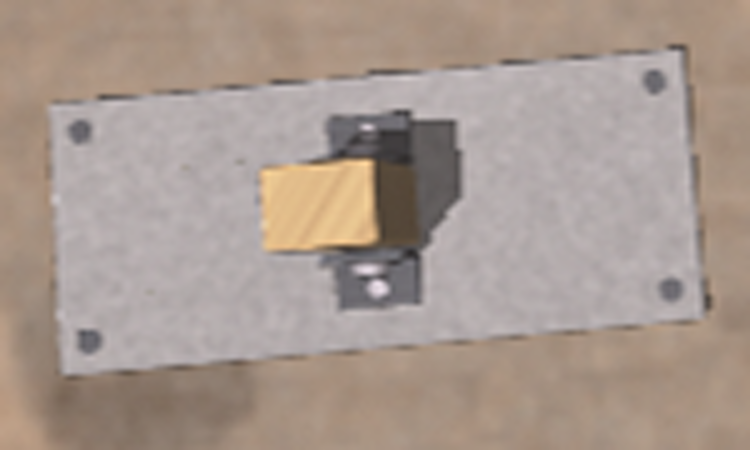

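View pics/b.png

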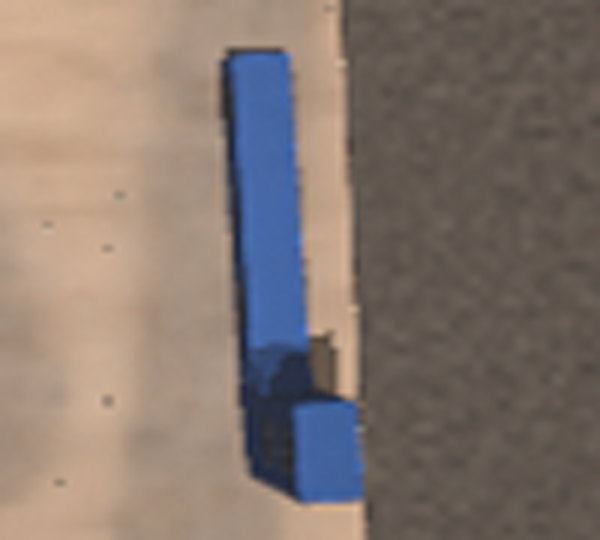

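View pics/c.png

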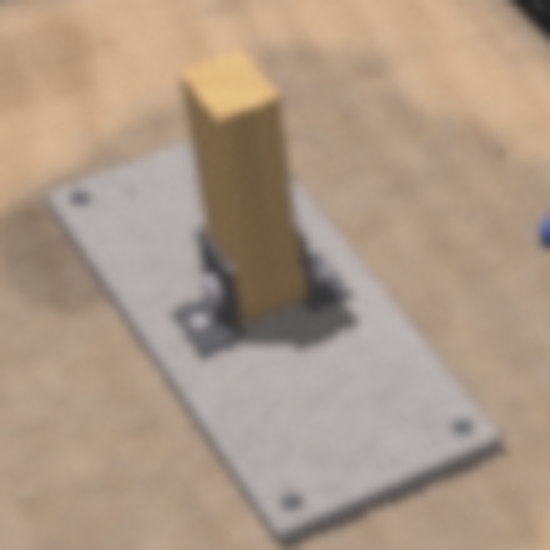

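View pics/d.png

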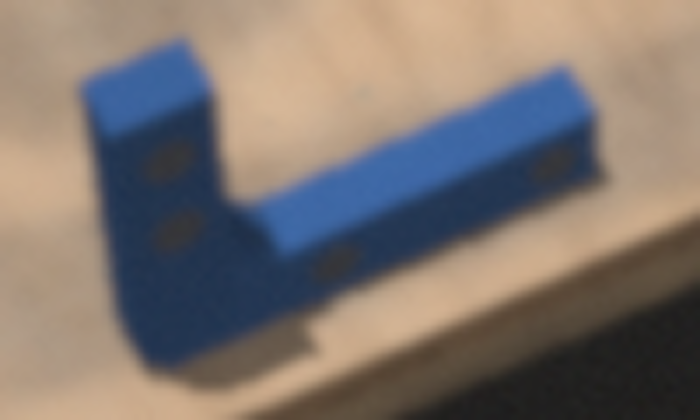

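```bash
python3 - <<'E'
from h import *
A=lambda x,y:(x/5+130,y/5+235)
B=lambda x,y:(x/6+310,y/6+245)
pl=np.array([ray('top',*A(*q),.012) for q in [(50,102),(685,47),(705,318),(63,375)]]);print(pl.round(4));c=pl.mean(0)
print('c',c, np.linalg.norm(pl-np.roll(pl,1,0),axis=1))
d=(pl[0]+pl[3]-pl[1]-pl[2]);print('plate y-axis ang',np.degrees(np.arctan2(d[1],d[0])))
yax=d/np.linalg.norm(d);
for z in(.144,.138):
  pt=np.array([ray('top',*A(*q),z) for q in [(261,167),(375,160),(380,246),(266,250)]]);
  print(pt.round(4),((pt-c)@yax).round(4),np.linalg.norm(pt-np.roll(pt,1,0),axis=1).round(4))
  o=(pt.mean(0)-c)@yax;print(o,'lean',np.arctan2(o,.11))
# scene check of the post top
C=lambda x,y:(x/5+160,y/5+150)
for q in [(182,80),(240,50),(282,96),(222,124)]: 
  p=ray('scene',*C(*q),.14);print('sc post',p.round(4),(p-c)@yax)
for q in [(48,192),(502,440),(282,538)]: print('sc plate',ray('scene',*C(*q),.012).round(4))
lg=np.array([ray('top',*B(*q),.03) for q in [(230,57),(290,55),(307,345),(245,345)]]);print('long',lg.round(4))
up=np.array([ray('top',*B(*q),.11) for q in [(297,400),(355,400),(362,498),(303,500)]]);print('up',up.round(4),np.linalg.norm(up-np.roll(up,1,0),axis=1).round(4))
D=lambda x,y:(x/7+205,y/7+280)
for q in [(82,90),(183,40),(212,92),(105,138)]: print('sc up',ray('scene',*D(*q),.11).round(4))
for q in [(555,68),(597,112)]: print('sc end',ray('scene',*D(*q),.03).round(4))
M=R.from_rotvec(arm.observe()['ee_rot']).as_matrix();print(M.round(4))
E
```

```text
[[ 0.5363  0.0952  0.012 ]
 [ 0.5535 -0.1634  0.012 ]
 [ 0.4444 -0.1696  0.012 ]
 [ 0.4273  0.0875  0.012 ]]
c [ 0.49037308 -0.03753998  0.012     ] [0.10925025 0.25917319 0.10927277 0.25764038]
plate y-axis ang 93.82061021807624
[[ 0.5036 -0.015   0.144 ]
 [ 0.5053 -0.0552  0.144 ]
 [ 0.4753 -0.057   0.144 ]
 [ 0.4747 -0.0171  0.144 ]] [ 0.0216 -0.0186 -0.0184  0.0215] [0.029  0.0402 0.0301 0.0399]
0.0015257293854402895 lean 0.0138693777690977
[[ 0.5038 -0.0139  0.138 ]
 [ 0.5055 -0.0543  0.138 ]
 [ 0.4753 -0.0562  0.138 ]
 [ 0.4747 -0.016   0.138 ]] [ 0.0227 -0.0178 -0.0176  0.0226] [0.0292 0.0404 0.0303 0.0402]
0.0024768152904711314 lean 0.02251269856217315
sc post [ 0.4758 -0.0238  0.14  ] 0.014657639920695615
sc post [ 0.5056 -0.0159  0.14  ] 0.0205739845958558
sc post [ 0.5097 -0.0543  0.14  ] -0.0179648155410635
sc post [ 0.4801 -0.0599  0.14  ] -0.021581104156105573
sc plate [0.4305 0.0836 0.012 ]
sc plate [ 0.5535 -0.1696  0.012 ]
sc plate [ 0.4464 -0.1772  0.012 ]
long [[ 0.5286 -0.3262  0.03  ]
 [ 0.5289 -0.3463  0.03  ]
 [ 0.4337 -0.3475  0.03  ]
 [ 0.4341 -0.3271  0.03  ]]
up [[ 0.4206 -0.3301  0.11  ]
 [ 0.4203 -0.3476  0.11  ]
 [ 0.3914 -0.3483  0.11  ]
 [ 0.3912 -0.3305  0.11  ]] [0.0294 0.0175 0.0288 0.0178]
sc up [ 0.3916 -0.3366  0.11  ]
sc up [ 0.42   -0.3341  0.11  ]
sc up [ 0.4199 -0.3523  0.11  ]
sc up [ 0.391  -0.3528  0.11  ]
sc end [ 0.5273 -0.3314  0.03  ]
sc end [ 0.5304 -0.3501  0.03  ]
[[ 2.491e-01 -5.000e-04  9.685e-01]
 [-9.685e-01  1.300e-03  2.491e-01]
 [-1.400e-03 -1.000e+00 -1.000e-04]]
```

```bash
python3 - <<'E'
from h import *
t=cv2.imread('pics/top0.png');s=cv2.imread('pics/scene0.png')
def g(im,x0,y0,w,h,f,n):
    a=cv2.resize(im[y0:y0+h,x0:x0+w],None,fx=f,fy=f,interpolation=cv2.INTER_LANCZOS4)
    for i in range(0,w,10): cv2.putText(a,str(x0+i),(i*f,10),0,.35,(0,0,255),1);cv2.line(a,(i*f,0),(i*f,h*f),(0,0,255) if 0 else (120,120,120),1)
    for i in range(0,h,10): cv2.putText(a,str(y0+i),(0,i*f+10),0,.35,(0,0,255),1);cv2.line(a,(0,i*f),(w*f,i*f),(120,120,120),1)
    cv2.imwrite(n,a)
g(t,175,250,55,50,12,'pics/e.png'); g(s,185,155,60,70,8,'pics/f.png')
E
```

```text
(no output)
```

View pics/e.png

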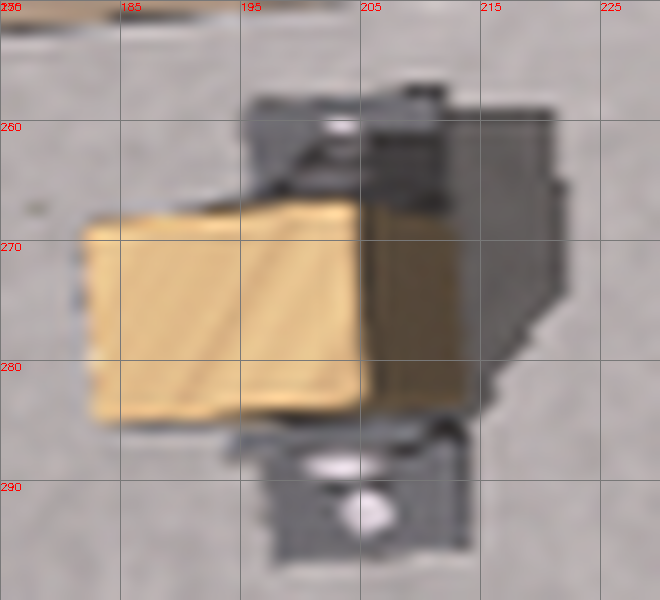

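View pics/f.png

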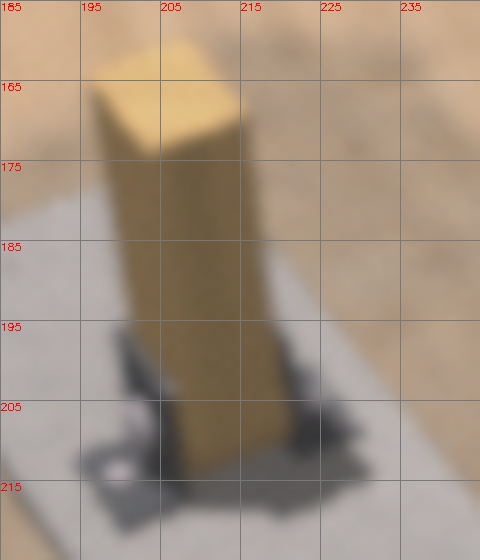

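```bash
cat > fit.py <<'E'
from h import *
from scipy.optimize import least_squares
def P(f,x0,y0,q): return [((x+.5)/f-.5+x0,(y+.5)/f-.5+y0) for x,y in q]
pt_t=P(12,175,250,[(85,227),(357,203),(372,402),(92,420)])   # order (+x,+y),(+x,-y),(-x,-y),(-x,+y)
pt_s=P(8,185,155,[(185,40),(247,112),(150,157),(92,83)])
pl_t=P(5,130,235,[(50,102),(685,47),(705,318),(63,375)])
pl_s=P(5,160,150,[(502,437),(283,535),(48,192)]) # (+,-),(-,-),(-,+)
K={n:cam(n) for n in('top','scene')}
def pr(n,X,dr,dp):
    k,p,M=K[n]; c=(X-(p+dp))@(R.from_rotvec(dr).as_matrix()@M); q=c@k.T; return q[:,:2]/q[:,2:]
S=np.array([[1,1],[1,-1],[-1,-1],[-1,1]])
def world(v):
    x,y,yaw,l=v[:4]; c,s=np.cos(yaw),np.sin(yaw); Rz=np.array([[c,-s,0],[s,c,0],[0,0,1]]); o=np.array([x,y,0])
    pl=np.c_[S*[.055,.13],np.full(4,.012)]@Rz.T+o
    lo=np.c_[S*[.015,.02],np.full(4,.110)]; cl,sl=np.cos(l),np.sin(l)
    lo=np.c_[lo[:,0],lo[:,1]*cl+lo[:,2]*sl,-lo[:,1]*sl+lo[:,2]*cl+.034]
    return pl,lo@Rz.T+o
def res(v):
    pl,po=world(v); a,b,c,d=v[4:].reshape(4,3)
    return np.r_[(pr('top',pl,a,b)-pl_t).ravel()/.4,(pr('top',po,a,b)-pt_t).ravel()/.4,(pr('scene',pl[[1,2,3]],c,d)-pl_s).ravel()/.5,(pr('scene',po,c,d)-pt_s).ravel()/.5,a/.002,b/.002,c/.002,d/.002]
if __name__=='__main__':
    r=least_squares(res,np.r_[.49,-.0375,.066,0,np.zeros(12)])
    cov=np.linalg.inv(r.jac.T@r.jac)
    print(r.x.round(4),np.sqrt(np.diag(cov))[:4].round(4),r.cost); print((r.fun[:30]).round(1))
    np.save('fit.npy',r.x)
E
python3 fit.py
```

```text
[ 4.913e-01 -3.660e-02  6.590e-02  1.750e-02  2.000e-04  3.000e-04
 -0.000e+00  5.000e-04 -3.000e-04  2.100e-03  1.500e-03  7.000e-04
  5.000e-04 -5.000e-04  3.000e-04  1.900e-03] [0.002  0.0022 0.0029 0.0048] 13.089097684034925
[-0.3 -0.2  0.   0.1  1.3  0.6 -1.   0.5  0.  -1.3 -0.3 -1.2 -0.7  0.1
  1.   1.3  1.  -0.1 -1.4  0.3 -0.8  1.1  0.8 -0.   1.4  1.  -0.  -0.8
 -1.1 -1.8]
```

```bash
python3 - <<'E'
from fit import *
v=np.load('fit.npy')
for l in(-.02,0,.0175,.035,.05):
    x,y,yaw=v[:3];c,s=np.cos(yaw),np.sin(yaw); Rz=np.array([[c,-s,0],[s,c,0],[0,0,1]])
    out=[]
    for (a,b) in [(-1,1),(1,-1),(-1,-1)]:
        e=np.array([[a*.015,b*.02,z] for z in(.110,.01)])
        e=np.c_[e[:,0],e[:,1]*np.cos(l)+e[:,2]*np.sin(l),-e[:,1]*np.sin(l)+e[:,2]*np.cos(l)+.034]@Rz.T+[x,y,0]
        q=pr('scene',e,v[10:13],v[13:]);out.append((q[1,0]-q[0,0])/(q[1,1]-q[0,1]))
    # feet
    print(l,np.round(out,3))
f=np.array([[.039,.017,.015],[.039,-.017,.015],[-.039,.017,.015],[-.039,-.017,.015]])@Rz.T+[x,y,0]
print(pr('top',f,v[4:7],v[7:10]))
E
```

```text
-0.02 [0.147 0.111 0.135]
0 [0.156 0.121 0.145]
0.0175 [0.164 0.13  0.153]
0.035 [0.171 0.139 0.161]
0.05 [0.178 0.146 0.168]
[[195.13035572 257.93996984]
 [211.8450226  256.49935352]
 [197.4645563  296.81631695]
 [214.38173675 295.33153162]]
```

```bash
cat > sq.py <<'E'
from fit import *
v=np.load('fit.npy')
b=P(6,310,245,[(230,55),(290,54),(297,400),(355,400),(362,499),(303,501)])
d=P(7,205,280,[(555,68),(597,112),(183,40),(212,92),(105,138),(82,90)])
def W(w):
    x,y,a=w;c,s=np.cos(a),np.sin(a)
    X=np.array([[.045,.01,.03],[.045,-.01,.03],[-.065,.01,.11],[-.065,-.01,.11],[-.095,-.01,.11],[-.095,.01,.11]])
    return np.c_[x+c*X[:,0]-s*X[:,1],y+s*X[:,0]+c*X[:,1],X[:,2]]
f=lambda w:np.r_[(pr('top',W(w),v[4:7],v[7:10])-b).ravel(),(pr('scene',W(w),v[10:13],v[13:])-d).ravel()]
r=least_squares(f,[.485,-.337,0],x_scale=[.01,.01,.1]);print(r.x.round(4),np.degrees(r.x[2]));print(f(r.x).round(1))
for n,u,w,z in[('cable',85,205,.1),('wheel',75,318,.05),('lamp',155,175,.1)]: print(n,ray('top',u,w,z).round(3))
s=arm.observe();M=R.from_rotvec(s['ee_rot']).as_matrix();print(s['position'],np.degrees(np.arctan2(M[1,0],M[0,0])))
for p in[(r.x[0],r.x[1],.1),]: print('shift cm tool',(M.T@(np.array(p)-s['position'])*100).round(2))
E
python3 sq.py
```

```text
[ 0.4853 -0.337   0.0259] 1.4849990449260781
[-0.   0.3 -0.1 -0.  -0.6  0.8  0.7  0.3  0.8  0.8 -0.5  1.   1.3 -0.9
  0.4 -0.   0.3 -0.5  1.   0.   0.6  0.4 -0.8 -0.9]
cable [0.628 0.177 0.1  ]
wheel [0.417 0.207 0.05 ]
lamp [0.683 0.047 0.1  ]
[ 0.15554185 -0.60487555  0.22604596] -75.5784318763381
shift cm tool [-17.72  12.62  38.61]
```

Request:
send_rows(steps=[[1,-2.2,0.5,4.8,0.03],[1,-4.4,1,9.6,0.06],[1,-6.6,2,14.4,0.09],[1,-8.8,3,19.2,0.12],[1,-11,4,24,0.15],[1,-13.2,5,28.8,0.18],[1,-15.4,6,33.6,0.2],[1,-17,7,37,0.22],[1,-17.7,7.6,38.6,0.226],[1,-17.7,7.6,38.6,0.226],[1,-17.7,7.6,38.6,0.226],[1,-17.7,7.6,38.6,0.226]], squeeze=40)

```text
clock: 1.6
position: [0.4842, -0.3395, 0.1512]
ee_rot: [-1.221, 1.192, -1.193]
force: [0.1, 0.3, 0.5]
width: 0.995
```

```bash
python3 - <<'E'
from h import *
cv2.imwrite('pics/top1.png',imaging.get_image('top'));cv2.imwrite('pics/scene1.png',imaging.get_image('scene'))
s=arm.observe();M=R.from_rotvec(s['ee_rot']).as_matrix();print(s['clock'],s['position'],M.round(3),s['force'],s['joints'].round(2))
print(M.T@(np.array([.485,-.337,.006])-s['position'])*100, np.degrees(np.arctan2(M[1,0],M[0,0])))
E
```

```text
1.7 [ 0.48466446 -0.33890729  0.1510907 ] [[ 0.024  0.     1.   ]
 [-1.    -0.001  0.024]
 [ 0.001 -1.     0.   ]] [ 0.1023898   0.95058332 -0.48522044] [ 0.55  0.45 -0.04  1.75  0.02  0.94 -1.05]
[-0.19876099 14.5089587   0.03515754] -88.63225920965893
```

View pics/scene1.png

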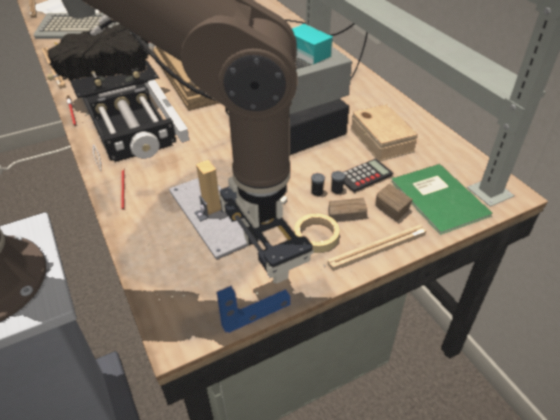

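Request:
send_rows(steps=[[1,-0.1,4,0,0],[1,-0.2,8,0,0],[1,-0.2,11,0,0],[1,-0.2,13,0,0],[1,-0.2,14,0,0],[1,-0.2,14.4,0,0],[1,-0.2,14.5,0,0],[0.5,-0.2,14.5,0,0],[0.3,-0.2,14.5,0,0],[0.1,-0.2,14.5,0,0],[0.1,-0.2,14.5,0,0],[0.1,-0.2,14.5,0,0],[0,-0.2,14.5,0,0],[0,-0.2,14.5,0,0],[0,-0.2,14.5,0,0]], squeeze=40)

```text
clock: 3.58
position: [0.4854, -0.3359, 0.0057]
ee_rot: [-1.221, 1.19, -1.191]
force: [-0.6, 0.1, 0.4]
width: 0.215
```

```bash
python3 - <<'E'
from h import *
t=imaging.get_image('top');s=imaging.get_image('scene');cv2.imwrite('pics/top2.png',t)
cv2.imwrite('pics/s2.png',cv2.resize(s[240:360,180:320],None,fx=5,fy=5,interpolation=cv2.INTER_CUBIC))
print(arm.observe())
E
```

```text
{'clock': 3.675, 'joints': array([ 0.54459135,  0.64048927, -0.04287709,  1.86039346,  0.04297489,
        0.64144354, -1.06942055]), 'dq': array([-1.04430167e-03, -1.55365893e-03,  1.03391820e-03,  1.74465160e-03,
        1.30143824e-03,  1.18421343e-03, -6.24681864e-05]), 'joint_efforts': array([-1.85727607e-01, -7.11892962e+01, -1.78927816e-01, -2.06100047e+01,
       -9.87067167e-02,  1.25459852e-01,  8.59751104e-03]), 'position': array([ 0.48541438, -0.335861  ,  0.00571948]), 'ee_rot': array([-1.22124905,  1.19018506, -1.19047189]), 'force': array([ 0.33284599, -0.43236322,  0.07139301]), 'ft_torque': array([-0.01766607, -0.08160743, -0.02014473]), 'width': 0.21615918327419045}
```

View pics/s2.png

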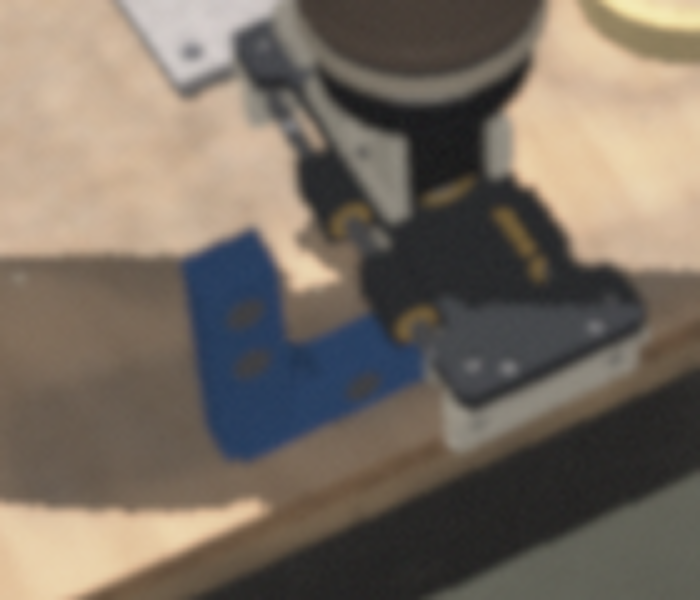

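View pics/top2.png

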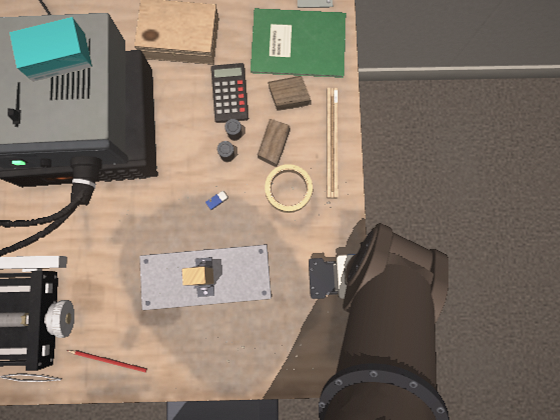

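Request:
send_rows(steps=[[0,0,-2,0,0],[0,0,-5,0,0],[0,0,-9,0,0],[0,0,-13,0,0],[0,-1,-17,0,-0.05],[0,-4,-19.4,0.1,-0.17],[0,-8,-19.4,0.2,-0.32],[0,-12,-19.4,0.2,-0.47],[0,-16,-19.4,0.3,-0.62],[0,-20,-19.4,0.3,-0.77],[0,-24,-19.4,0.4,-0.92],[0,-28,-19.4,0.5,-1.07]], squeeze=40)

```text
clock: 5.18
position: [0.4825, -0.0545, 0.1994]
ee_rot: [-1.539, 0.369, -0.368]
force: [0.3, 0.3, -4.0]
width: 0.217
```

```bash
python3 - <<'E'
from h import *
cv2.imwrite('pics/scene3.png',imaging.get_image('scene'))
s=arm.observe();M=R.from_rotvec(s['ee_rot']).as_matrix();print(s['clock'],s['position'],M.round(3),s['width'],s['joints'].round(2))
E
```

```text
5.225 [ 0.48250977 -0.04806388  0.19965033] [[ 0.898 -0.     0.441]
 [-0.441  0.003  0.898]
 [-0.002 -1.     0.003]] 0.21552463979015576 [ 0.32  0.27 -0.39  1.92  0.12  0.98 -0.59]
```

View pics/scene3.png

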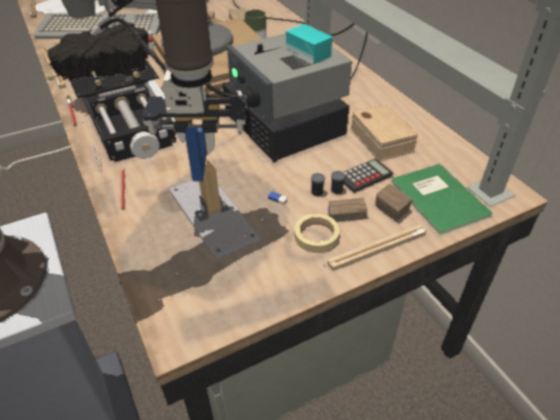

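Request:
send_rows(steps=[[0,-1.6,0,3.3,-0.14],[0,-3.4,0,7,-0.28],[0,-5.2,0,10.5,-0.42],[0,-6.6,0,13.3,-0.52],[0,-7.0,0,14.3,-0.542],[0,-7.0,0,14.3,-0.542],[0,-7.0,0,14.3,-0.542],[0,-7.0,0,14.3,-0.542]])

```text
clock: 6.22
position: [0.4864, 0.1021, 0.1996]
ee_rot: [-1.571, -0.05, 0.051]
force: [-0.1, -0.6, -3.0]
width: 0.212
```

```bash
python3 - <<'E'
from h import *
cv2.imwrite('pics/scene4.png',imaging.get_image('scene'))
cv2.imwrite('pics/top4.png',imaging.get_image('top'))
s=arm.observe();M=R.from_rotvec(s['ee_rot']).as_matrix();print(s['clock'],s['position'],M.round(3),s['width'],s['joints'].round(2),np.degrees(np.arctan2(M[1,2],M[0,2])),s['force'])
E
```

```text
6.325 [0.48643896 0.10264048 0.19970092] [[ 0.998 -0.    -0.065]
 [ 0.065 -0.     0.998]
 [-0.    -1.    -0.   ]] 0.2154888834172793 [ 0.13  0.31 -0.55  1.88  0.19  1.   -0.44] 93.74017809825752 [ 0.1324103  -0.33816702 -2.95096269]
```

View pics/scene4.png

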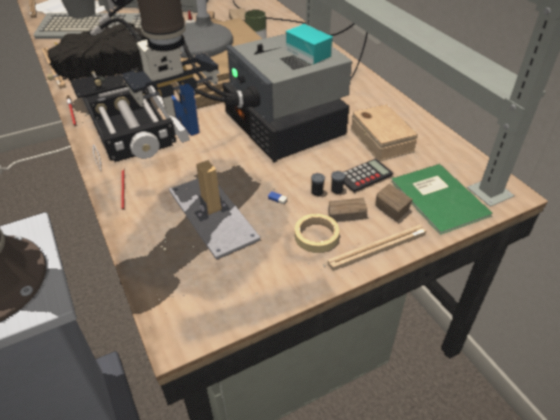

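View pics/top4.png

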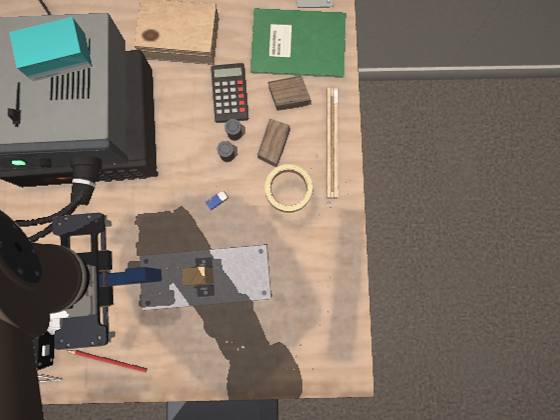

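```bash
python3 - <<'E'
from fit import *
v=np.load('fit.npy')
t=cv2.imread('pics/top4.png')
cv2.imwrite('pics/g.png',cv2.resize(t[255:300,100:220],None,fx=6,fy=6,interpolation=cv2.INTER_CUBIC))
s=arm.observe();M=R.from_rotvec(s['ee_rot']).as_matrix();g=s['position'].copy();g[2]-=.0057
ex,ey=M[:,2],M[:,0]*-1
X=[g+ex*a+ey*b+[0,0,.11] for a,b in[(-.065,.01),(-.065,-.01),(-.095,-.01),(-.095,.01)]]
q=pr('top',np.array(X),v[4:7],v[7:10]);print(((q+.5-[100,255])*6-.5).round(0))
print(((proj('top',X)+.5-[100,255])*6-.5).round(0))
E
```

```text
[[155. 164.]
 [152.  80.]
 [277.  70.]
 [280. 153.]]
[[153. 163.]
 [150.  79.]
 [275.  68.]
 [279. 152.]]
```

View pics/g.png

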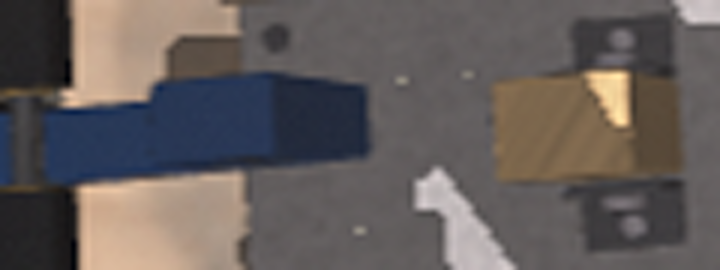

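Request:
send_rows(steps=[[0,-0.1,3,0,0],[0,-0.2,7,0,0],[0,-0.35,11,0,0],[0,-0.35,14,0,0],[0,-0.35,16,0,0],[0,-0.35,17,0,0],[0,-0.35,17.2,0,0],[0,-0.35,17.2,0,0],[0,-0.35,17.2,0,0],[0,-0.35,17.2,0,0]])

```text
clock: 7.58
position: [0.4832, 0.1033, 0.0282]
ee_rot: [-1.57, -0.053, 0.052]
force: [0.4, -0.2, -3.3]
width: 0.218
```

```bash
cat > look.py <<'E'
import sys
from fit import *
v=np.load('fit.npy');k=sys.argv[1]
t=imaging.get_image('top');sc=imaging.get_image('scene')
cv2.imwrite(f'pics/t{k}.png',cv2.resize(t[250:305,120:230],None,fx=7,fy=7,interpolation=cv2.INTER_CUBIC))
cv2.imwrite(f'pics/s{k}.png',cv2.resize(sc[130:235,150:260],None,fx=5.5,fy=5.5,interpolation=cv2.INTER_CUBIC))
s=arm.observe();M=R.from_rotvec(s['ee_rot']).as_matrix();g=s['position'].copy()
print(s['clock'],g.round(4),s['width'],s['force'].round(1),s['ft_torque'].round(2),M.round(3).tolist())
c,sn=np.cos(v[2]),np.sin(v[2]);d=g[:2]-v[:2];print('stand xy',(np.array([[c,sn],[-sn,c]])@d).round(4),np.degrees(np.arctan2(M[1,2],M[0,2])-v[2])-90)
E
python3 look.py 5
```

```text
7.675 [0.4831 0.1032 0.028 ] 0.21320367617064853 [ 0.3 -0.3 -3.5] [ 0.12 -0.11  0.  ] [[0.998, 0.001, -0.067], [0.067, 0.0, 0.998], [0.001, -1.0, 0.0]]
stand xy [0.001  0.1401] 0.04933633210688981
```

View pics/t5.png

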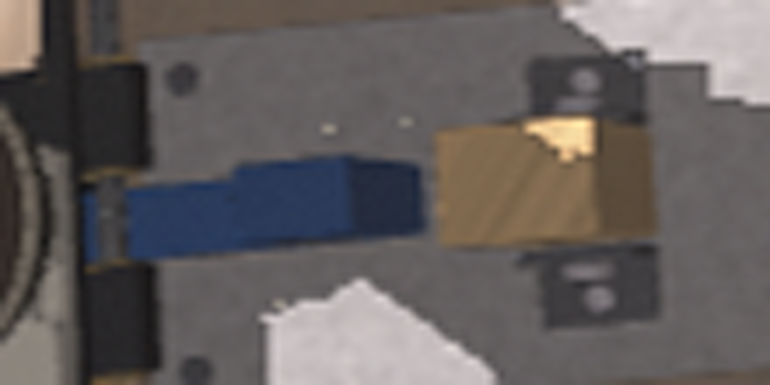

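View pics/s5.png

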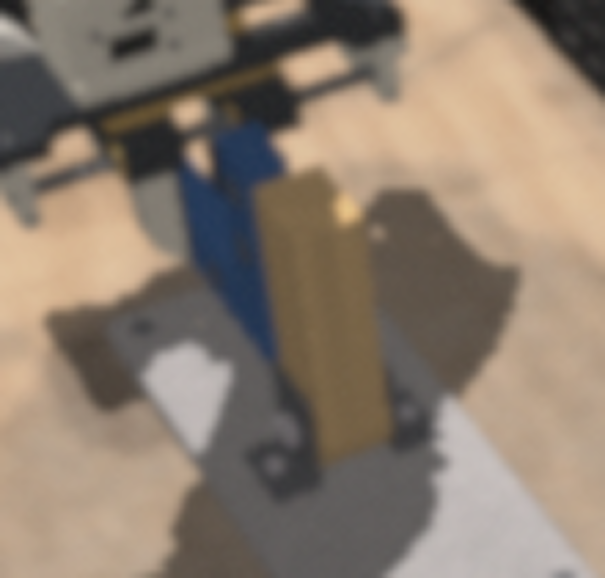

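```bash
python3 - <<'E'
from fit import *
v=np.load('fit.npy')
def rr(q,z):
    k,p,M=K['top'];(u,w),=P(7,120,250,[q]);d=R.from_rotvec(v[4:7]).as_matrix()@M@np.linalg.inv(k)@[u,w,1];p=p+v[7:10];X=p+d*(z-p[2])/d[2]
    c,s=np.cos(v[2]),np.sin(v[2]);e=X[:2]-v[:2];return (np.array([c*e[0]+s*e[1],-s*e[0]+c*e[1]])*1000).round(1)
for q in[(349,157),(355,237),(235,165),(240,247)]:print('sq',rr(q,.132))
for q in[(437,132),(440,245),(602,240),(597,118)]:print('post',rr(q,.144))
for q in[(528,57),(640,52),(658,320),(545,328)]:print('feet',rr(q,.015))
E
```

```text
sq [10.2 46.2]
sq [-10.1  45.7]
sq [10.7 75.3]
sq [-10.1  75. ]
post [14.1 21.3]
post [-14.1  22.1]
post [-16.4 -18.5]
post [ 14.1 -19.2]
feet [39.5 17.2]
feet [ 38.1 -15.2]
feet [-38.8 -15.4]
feet [-38.2  17. ]
```

Request:
send_rows(steps=[[0,0,0.5,0,0],[0,0,0.9,0,0],[0,0,1.0,-0.4,0],[0,0,1.0,-1.0,0],[0,0,1.0,-1.5,0],[0,0,1.0,-1.9,0],[0,0,1.0,-2.1,0],[0,0,1.0,-2.1,0],[0,0,1.0,-2.1,0]])

```text
clock: 8.8
position: [0.4842, 0.0819, 0.0177]
ee_rot: [-1.571, -0.052, 0.053]
force: [0.3, -1.1, -1.8]
width: 0.215
```

```bash
python3 look.py 6
```

```text
8.9 [0.4841 0.082  0.0177] 0.21416118257289235 [-0.  -0.7 -1.3] [-0.29 -0.1   0.01] [[0.998, -0.0, -0.067], [0.067, -0.0, 0.998], [-0.0, -1.0, -0.0]]
stand xy [0.0007 0.1189] 0.05265258896068303
```

View pics/t6.png

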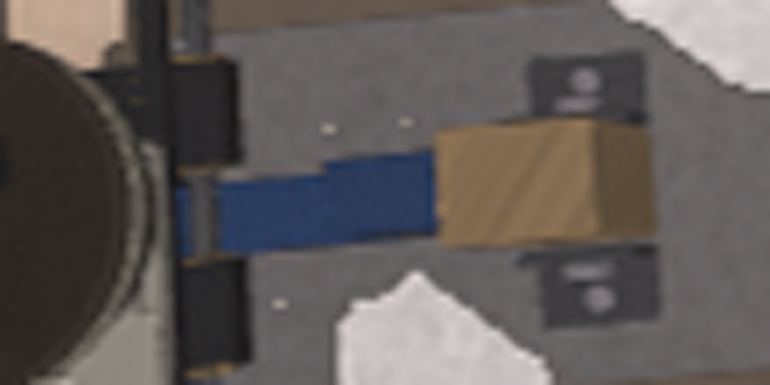

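Request:
send_rows(steps=[[0,0,0.05,-0.1,0],[0,0,0.1,-0.2,0],[0,0,0.1,-0.3,0],[0,0,0.1,-0.3,0],[0,0,0.1,-0.3,0],[0,0,0.1,-0.3,0]], squeeze=60)

```text
clock: 9.65
position: [0.4843, 0.082, 0.0176]
ee_rot: [-1.568, -0.055, 0.054]
force: [-5.1, 6.8, 12.5]
width: 0.216
```

```bash
python3 look.py 7
```

```text
9.75 [0.4842 0.082  0.0176] 0.21302335541309192 [-5.8  6.1 12. ] [ 1.21  1.21 -0.16] [[0.998, 0.001, -0.069], [0.069, 0.003, 0.998], [0.001, -1.0, 0.002]]
stand xy [0.0008 0.1189] 0.18609350303968597
```

View pics/t7.png

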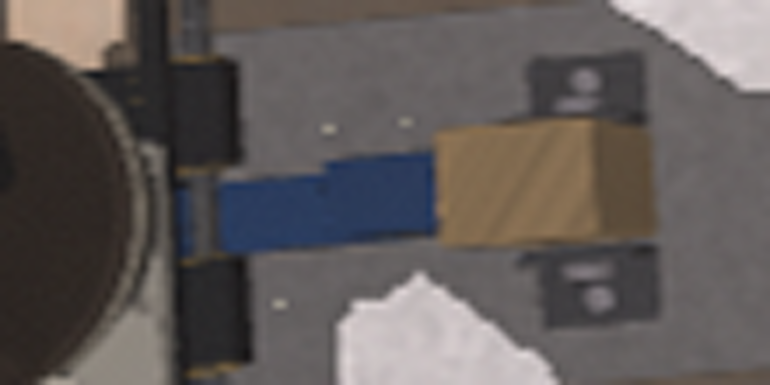

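View pics/s7.png

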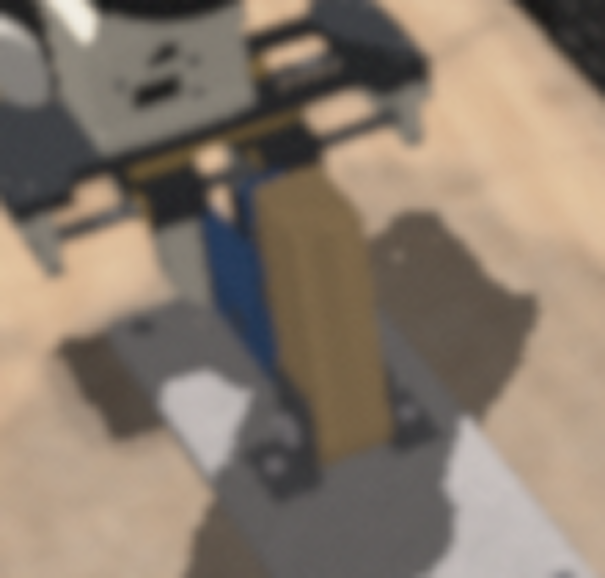

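Request:
send_rows(steps=[[0,0,-0.1,0,0],[0,0,-0.12,0,0],[0,0,-0.12,-0.1,0],[0,0,-0.12,-0.2,0],[0,0,-0.12,-0.2,0],[0,0,-0.12,-0.2,0]])

```text
clock: 10.5
position: [0.4846, 0.0776, 0.0179]
ee_rot: [-1.57, -0.053, 0.053]
force: [-1.0, 4.1, -3.3]
width: 0.211
```

```bash
python3 look.py 8
```

```text
10.6 [0.4847 0.0776 0.0179] 0.21467477860038167 [-0.5  4.1 -3.9] [ 0.81 -0.05 -0.04] [[0.998, 0.0, -0.067], [0.067, 0.0, 0.998], [0.0, -1.0, 0.0]]
stand xy [0.0009 0.1144] 0.06759379289897538
```

View pics/t8.png

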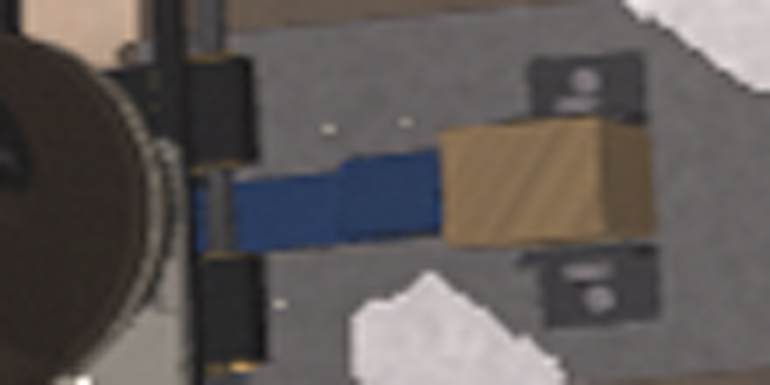

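Request:
send_rows(steps=[[0,0,0,-0.1,0],[0,0,0,-0.2,0],[0,0,0,-0.3,0],[0,0,0,-0.3,0],[0,0,0,-0.3,0]])

```text
clock: 11.22
position: [0.4848, 0.0775, 0.0182]
ee_rot: [-1.566, -0.055, 0.054]
force: [-1.9, 13.4, -2.2]
width: 0.21
```

```bash
python3 look.py 9
```

```text
11.325 [0.4848 0.0775 0.0182] 0.21553157966640427 [-1.7 13.1 -1.6] [ 2.68  0.42 -0.24] [[0.998, 0.001, -0.069], [0.069, 0.004, 0.998], [0.001, -1.0, 0.004]]
stand xy [0.0011 0.1143] 0.1851202463984123
```

View pics/t9.png

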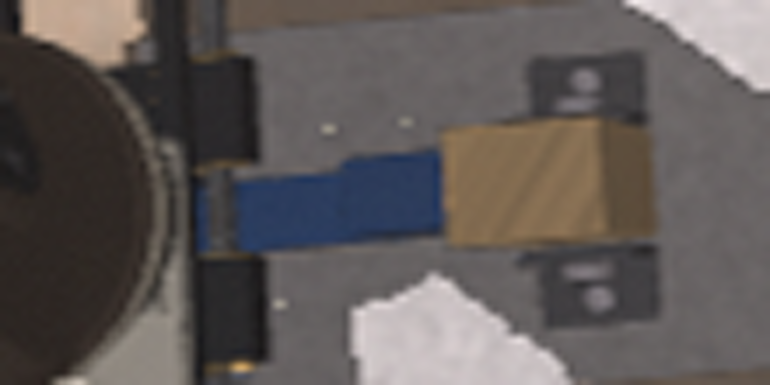

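Request:
send_rows(steps=[[0,0,0.06,0,0],[0,0,0.12,0,0],[0,0,0.16,0,0],[0,0,0.16,0,0],[0,0,0.16,0,0],[0,0,0.16,0,0]])

```text
clock: 12.08
position: [0.4848, 0.0774, 0.0176]
ee_rot: [-1.567, -0.056, 0.053]
force: [-6.6, 12.1, 15.9]
width: 0.21
```

```bash
python3 look.py 10
```

```text
12.175 [0.4849 0.0774 0.0176] 0.21335319791581245 [-7.3 12.8 16.2] [ 2.17  1.42 -0.28] [[0.998, 0.002, -0.069], [0.069, 0.003, 0.998], [0.002, -1.0, 0.003]]
stand xy [0.0011 0.1142] 0.19012857076801026
```

View pics/t10.png

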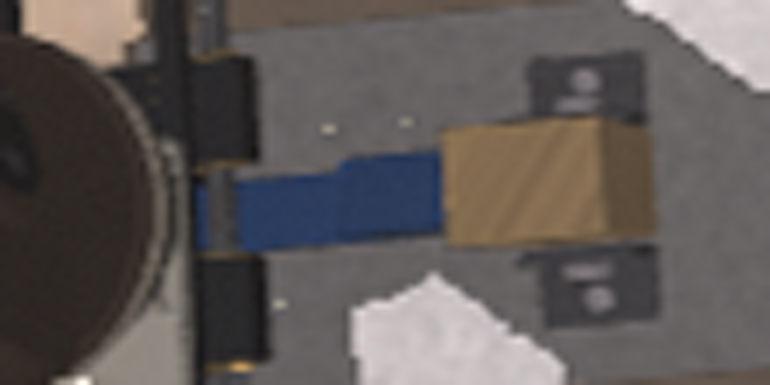

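View pics/s10.png

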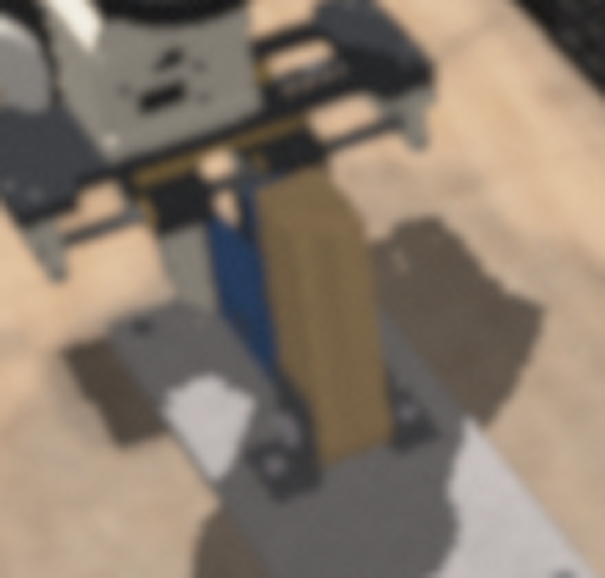

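```bash
python3 - <<'E'
from fit import *
v=np.load('fit.npy')
t=cv2.imread('pics/t10.png');cv2.imwrite('pics/t10b.png',cv2.resize(t[100:280,310:690],None,fx=2,fy=2))
def rr(q,z):
    k,p,M=K['top'];(u,w),=P(7,120,250,[q]);d=R.from_rotvec(v[4:7]).as_matrix()@M@np.linalg.inv(k)@[u,w,1];p=p+v[7:10];X=p+d*(z-p[2])/d[2]
    c,s=np.cos(v[2]),np.sin(v[2]);e=X[:2]-v[:2];return (np.array([c*e[0]+s*e[1],-s*e[0]+c*e[1]])*1000).round(1)
for q in[(442,132),(447,245),(606,238),(602,120)]:print('post',rr(q,.144))
for q in[(345,160),(349,243)]:print('sq inner',rr(q,.122))
for q in[(439,151),(443,233)]:print('sq outer',rr(q,.122))
E
```

```text
post [14. 20.]
post [-14.3  20.3]
post [-16.  -19.5]
post [ 13.5 -20.4]
sq inner [10.  49.3]
sq inner [-11.3  49.4]
sq outer [10.2 25. ]
sq outer [-10.8  25.2]
```

View pics/t10b.png

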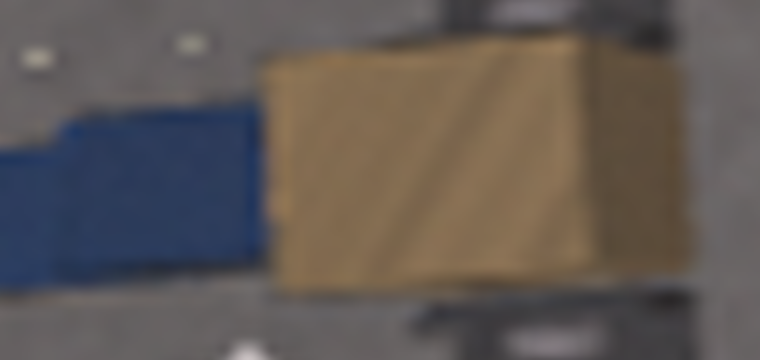

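```bash
python3 - <<'E'
from h import *
cv2.imwrite('pics/top11.png',imaging.get_image('top'));print(arm.observe()['force'],arm.observe()['position'])
E
```

```text
[-6.90740501 12.20702038 15.4212075 ] [0.48484725 0.07741198 0.01763637]
```

View pics/top11.png

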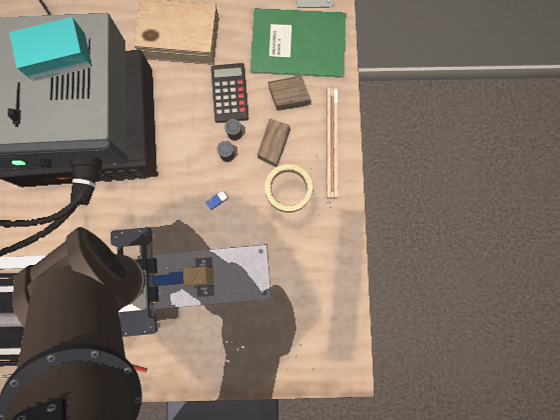

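The top picture shows the square seated against the post at about (182,278). The eraser, cans, blocks and tape are where they started, and the forces are steady, so I am handing in.

```bash
python3 -c "
from cell import arm
print(arm.sign_off()); s=arm.observe();print(s['clock'],s['force'],s['position'])"
```

```text
the job is handed in; nothing more can be done
None
the job is handed in; nothing more can be done
```

The post now stands upright, held by the blue square, which the gripper is still pressing down on the plate and against the post. I handed the job in at about 12 s of the 48 s allowed.

**What I did:**
- I measured the post's lean as about 0.017 rad (±0.005) towards the stand's +y, so I set the square on that side. That is a small lean; a second estimate from the slope of the post's edges was not clear enough to confirm it.
- I gripped the square by its long leg and carried it over the stand. I set it on the plate and slid it until it stopped against the post, then pressed it down.
- The first slide stuck on plate friction because I was pressing down too hard. I eased off, pushed the square home and then pressed down again.

**Last checks:**
- **Upright:** the post top is within about 0.1 mm of the stand's middle, a lean of about 0.001 rad. The square's outer face works out at 19–20 mm from the middle, where the upright post's face should be.
- **Centred:** the square's centre line is within about 0.5 mm of the post's.
- **Pressing:** it is pushing about 12 N against the post and about 15 N down, and the reading stayed steady before hand-in. There is also a side force of about 7 N that I left; the gripper is tilted about 0.003 rad.
- **Flatness:** I could not see the contact faces directly, so I judged this from the force, height and position readings.
- **Bystanders:** they look unmoved in the last top picture.

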